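# Clamp a tuning comb for filing

### The arm

A 6-joint arm with a two-finger parallel gripper is mounted at the origin on the work surface. World frame = base frame: x ahead of the robot, y to its left, z up, the work surface at z = 0. Lengths are in mm, angles in degrees, forces in N, time in s.
With the tool pointing down it reaches from about 350 to 850 mm from the base axis. Payload 8.1 kg.
Tool frame: the origin (TCP) lies at the very end of the fingers, on their centre line; the grasp point (between the pads) lies 19 mm behind it (r.grip_depth is the distance from the TCP to the grasp point, in mm); z points along the fingers, y is the direction in which the jaws open and shut (so a half turn about z gives the same grasp; the last joint's range is limited). The gripper opens to 85 mm and grips with 20 to 120 N. Pads are 22 mm wide; open, the fingers measure 114 mm over their backs; the gripper's body (76 mm by 85 mm) begins 54 mm behind the grasp point. The pads swing forward as they close: fully open they stand 13 mm farther back than shut.
Start: joints at [-72.846, 7.471, 85.268, -0, 87.261, -4.893], TCP at [225.244, -556.121, 231.292] pointing down, gripper open.
Joint ranges: [-169.43, 169.43], [-51.17, 129.36], [1.28, 143.12], [-76.62, 256.62], [0, 156.53], [-152.29, 152.29]. Speed limits (degrees/s): [136.94, 136.94, 159.86, 180, 180, 180].

### API

Orientations are given as [roll, pitch, yaw] about the fixed x, y, z axes, in that order (R = Rz(yaw) Ry(pitch) Rx(roll)).
In Python, from bench import status, viewer, hand_in, r gives the robot as it stands.
- The arm moves only by the shell command python3 -m crank 'ROWS' [OPENING] [FORCE]. ROWS is a JSON object of lists of equal length, an entry for each row: "slide": the shift along the tool's x, y, z in m, a list of three; "twist": the turn about the tool's z in rad. A call has 1 to 8 rows; each row shifts and turns the commanded pose from where the row before left it, along the tool's axes as they then stand; what a row does not reach is not made up. A row lasts 1/10 s, in which the tool goes at most 50 mm and 8.59 degrees, less where a joint would pass 70% of its speed; a pose out of reach is approached as far as the arm can. A call with a gripper value outside its range is refused whole. OPENING is the closure, from 0 (fully open) to 1 (shut), set as the call begins (- or left out, the last holds). The fingers move at their own pace and stop on an object; FORCE is the grip in N (left out, the last holds). Time passes only in rows, so rows that do not move let the fingers close. It gives the time, the measured TCP pose, the force and the opening at its end, in the units of the state.
- status.sense(): the state, without advancing time (a new reading comes with each control period).
- viewer.snapshot(name): name is "side" or "top"; returns a dict with "img" (384x512x3 uint8, red, green, blue), "fx", "fy", "cx", "cy" (pixels), "k1" (the pictures are not rectified: a ray, as slopes to the right and down, at radius r is drawn at 1 + k1 r^2 times it, then the intrinsics apply), "R" (3x3) and "t" (3): a world point X has camera coordinates R X + t. Camera axes: x right, y down, z forward; pixel columns grow to the right and rows downward; lengths in mm; the calibration is good to about 2 mm. A picture is of the moment at which its call begins. There is no depth.
- hand_in(): hands the job in, once; it reports no verdict.
The state is a dict: "time": time; "joint_pos": joint angles; "qd": joint speeds; "joint_efforts": joint torques, N m; "tool_pos": TCP position; "tcp_rot": TCP orientation; "ft_force": force on the tool from outside, world axes, zero at the start; "wrist_torque": the same for the moment, N m; "finger_gap": finger opening in mm.
Only numpy, scipy, OpenCV 4.12 (cv2) and the standard library are available. Lean on these libraries where they do the work, as an engineer would, in place of code of your own. Each camera call takes 0.05 s, during which the arm holds its last target.

### The job

Gently push the steel tuning comb along the clamp's bed until its far end sits fully home and square against the brass stop, then turn the clamp's black knob clockwise, following it as it screws down, until the foot holds the comb finger-tight (about 12 newtons, never more than 20). Let go and leave the comb clamped there; do not disturb the other things on the worktop.

Things in the scene. Friction and masses are not known exactly. Their poses are not given: they have to be found in the camera images.
- clamp: Blue C-frame clamp, fixed. Origin: under the vertical knob axis, on the worktop; x points from the open near side to the column (the way the comb is pushed home), y left, z up. Base 172 x 100 x 12 mm (x -95 to +77). Column 28 x 34 mm at x +41 to +69; a beam 26 mm wide, from 50 to 62 mm above the worktop, reaches from column to knob axis. Turned up to 0.35 rad.
- bed: Aluminium bed of the clamp, 34 mm wide, on which the comb lies; fixed in an episode, but its height differs from start to start. Origin on the knob axis, axes parallel to the clamp's; top face at z +20 mm of this frame, 21 to 24 mm above the worktop; reaches from x -85 mm to the brass stop.
- stop_face (a point): Brass end stop of the bed: the lower middle of its vertical face (facing -x of the clamp), level with the bed's top, 22 mm beyond the knob axis. The stop is 34 mm wide and 8 mm high.
- comb: Loose steel comb, 100 g: heel bar 80 (x) x 28 (y) x 6 (z) mm, thin teeth standing out 16 to 24 mm on its +y side. Origin: middle of the heel's underside. Starts on the bed 10 to 22 mm short of the stop, askew up to 0.08 rad, 2 mm aside. Home: far end (x +40) at the stop within 1.5 mm, square within 0.06 rad, 6 mm aside at most. Slides under 1.5 N; never press it over 20 N with the fingers.
- comb_near_end (a point): Middle of the heel's near end face (28 x 6 mm, 40 mm from the comb's origin on its -x side, 3 mm above its underside): push here, along the clamp's x.
- knob_top (a point): Centre of the top of the round black knurled knob (32 mm diameter, 22 mm tall, vertical axis), 100 mm above the worktop at the start. Knob, stem (8 mm diameter) and foot move up and down together: turned clockwise seen from above they sink 5 mm per radian, turned back they rise. 16 mm of free stem show between beam and raised knob.
- knob (a joint): Angle, rad: 0 fully raised (each start), grows clockwise from above, stop at 3. Steady drag 0.15 N m while turning (a hand that pauses feels about 0.1); stays where left. On the comb each 10 N of clamping adds 0.05 N m, or pushes the hand up instead; the pad gives 0.05 mm per N: 10 N more per 0.1 rad. Axial push or pull alters the clamping. Wanted: 5 to 20 N; above 25 N the comb is spoilt.
- cage_base: Bystander: gilt brass bird cage base, round, 100 mm diameter, 42 mm tall, origin under its middle. Leave alone.
- loupe: Bystander: chrome loupe standing upright, 34 mm diameter, 36 mm tall, origin under its middle. Leave alone.
- spudger: Bystander: black nylon spudger lying along its x, about 140 mm long, 13 mm wide, 7 mm thick, origin under its middle. Leave alone.
- dispenser: Bystander: white plastic parts dispenser, 110 x 100 x 96 mm, with a small drawer in front (-x) and a round grey button on top, fixed. Leave alone.
- stem: The clamp's steel stem, with the knob on top and a foot below. Origin on the knob axis, 60 mm below the knob's top, 40 mm above the worktop at the start. The foot ends in a stiff rubber pad, a disc of 16 mm diameter that does not turn; its underside lies 0 to 2.5 mm below this origin (set differently each time, not measured), so 7.5 to 13 mm above the comb's heel at the start.
There are look-alikes about, which are no part of the job. There is more than one size of the bed; the job needs the middle-sized. Of the things shaped like the comb, the steel one is meant.

How it is judged:
By the outcome, as a careful person would: the job done as asked, in the order asked, and still so for the second after the job is handed in, with the robot touching nothing.
It also fails if it takes over 72 s, if anything falls off the work surface, if the arm or the gripper's body presses on something with over 40 N, if the wrist force passes 120 N, or if a joint passes its speed limit or range.

## Working session

There is one attempt and no reset: what is moved stays moved. The work goes in short steps, Python scripts to look and compute and a shell command to move; the robot and the scene stay as the last step left them, time stands still between calls to the robot, and variables do not carry over. Pictures are saved under pics/ and viewed, and the job is handed in when it is done.

```bash
ls; mkdir -p pics; python3 - <<'E'
from bench import status, viewer, r
import cv2
print(status.sense())
for n in("side","top"):
    s=viewer.snapshot(n); cv2.imwrite(f"pics/{n}0.png",s["img"][:,:,::-1]); print({k:v for k,v in s.items() if k!="img"})
E
```

```text
pics
{'time': 0.0, 'joint_pos': array([-7.28467520e+01,  7.51416416e+00,  8.53301463e+01,  3.80360256e-03,
        8.72621511e+01, -4.89116257e+00]), 'qd': array([ 0.0032089 , -0.08777948,  0.01596568,  0.07027709, -0.0303311 ,
       -0.03865603]), 'joint_efforts': array([-1.31553294e-03, -5.69390774e+01, -5.00562215e+01, -2.43783124e-04,
        1.48435420e-02, -1.63006376e-06]), 'tool_pos': array([ 225.0921322 , -555.57775274,  230.24597287]), 'tcp_rot': array([-1.79894250e+02, -1.28623354e-02,  2.20442135e+01]), 'ft_force': array([-0.50217599, -0.07730854,  0.30083506]), 'wrist_torque': array([-0.02093279, -0.00417755,  0.015402  ]), 'finger_gap': 84.97332114291223}
{'fx': 445.4942842877365, 'fy': 445.4942842877365, 'cx': 251.53768753855312, 'cy': 205.42145343684612, 'k1': 0.02930257056124268, 'R': array([[ 0.95376894, -0.30050759,  0.00447132],
       [-0.18868822, -0.61031736, -0.76935653],
       [ 0.2339264 ,  0.73294468, -0.63880399]]), 't': array([-610.42324422,  159.12998724,  928.48769368])}
{'fx': 425.17229550569635, 'fy': 425.17229550569635, 'cx': 254.07854620815397, 'cy': 199.04859621749603, 'k1': -0.10643709202885587, 'R': array([[ 2.95108539e-02, -9.99563707e-01,  1.22687172e-03],
       [-9.98383423e-01, -2.95356118e-02, -4.85611712e-02],
       [ 4.85762207e-02,  2.08193235e-04, -9.98819457e-01]]), 't': array([ -47.59064134,  633.85980652, 1291.02499437])}
```

View pics/side0.png

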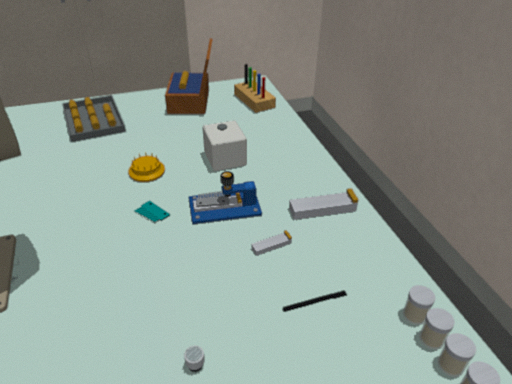

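View pics/top0.png

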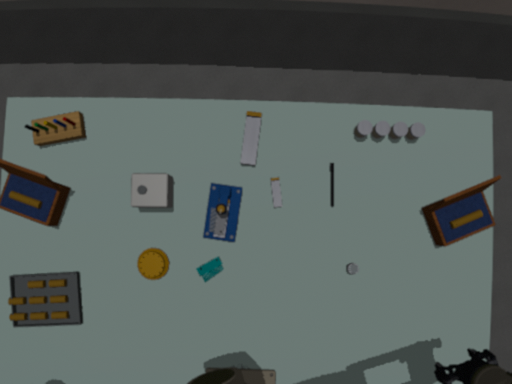

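Side: clamp at about (225,203), dispenser (224,145), cage (146,167), cyan look-alike comb (152,211), spare beds (323,205) and (272,243). Top: clamp at (223,212). I'll enlarge the clamp.

```bash
cat > h.py <<'E'
import numpy as np, cv2
from bench import status, viewer
def snap(n): return viewer.snapshot(n)
def K(s): return np.array([[s["fx"],0,s["cx"]],[0,s["fy"],s["cy"]],[0,0,1]])
def D(s): return np.array([s["k1"],0,0,0,0.])
def proj(s,X):
    return cv2.projectPoints(np.asarray(X,float).reshape(-1,3),cv2.Rodrigues(s["R"])[0],s["t"],K(s),D(s))[0].reshape(-1,2)
def ray(s,uv):
    n=cv2.undistortPoints(np.array(uv,float).reshape(-1,1,2),K(s),D(s)).reshape(-1,2)
    d=np.c_[n,np.ones(len(n))]@s["R"]; return -s["R"].T@s["t"],d
def atz(s,uv,z):
    c,d=ray(s,uv); return c+d*((z-c[2])/d[:,2])[:,None]
def crop(s,name,u,v,w,h,f):
    im=cv2.resize(s["img"][v:v+h,u:u+w,::-1],None,fx=f,fy=f,interpolation=cv2.INTER_CUBIC)
    cv2.imwrite(f"pics/{name}.png",im)
def clampT(x,y,yaw):
    T=np.eye(4);c,s=np.cos(yaw),np.sin(yaw);T[:2,:2]=[[c,-s],[s,c]];T[:2,3]=[x,y];return T
def tp(T,P): P=np.asarray(P,float).reshape(-1,3); return P@T[:3,:3].T+T[:3,3]
E
python3 - <<'E'
from h import *
s=snap("side");crop(s,"side1",180,160,90,70,8)
print(-s["R"].T@s["t"])
s=snap("top");crop(s,"top1",195,175,56,72,8)
print(atz(s,[[223,212],[150,190],[153,263],[210,269],[255,115],[277,192]],0).round())
E
```

```text
[ 395.03090151 -766.84714005  718.27873272]
[[ 593.   66.    0.]
 [ 654.  298.    0.]
 [ 427.  280.    0.]
 [ 415.  101.    0.]
 [ 901.  -24.    0.]
 [ 660. -100.    0.]]
```

View pics/side1.png

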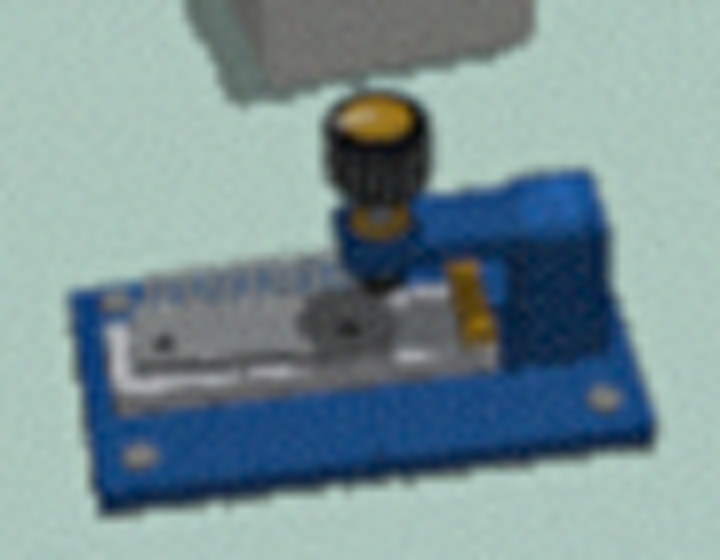

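View pics/top1.png

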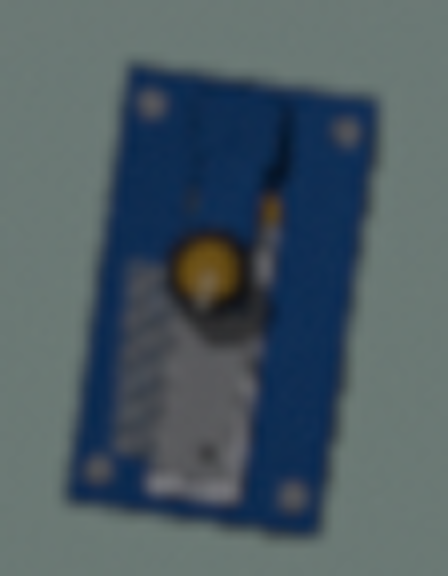

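```bash
cat > fit.py <<'E'
from h import *
from scipy.optimize import least_squares
S=snap("side");T=snap("top")
def up(p,u,v,f=8): return (np.array(p,float)+.5)/f-.5+[u,v]
pt=up([[130,65],[378,98],[318,535],[68,500],[208,264]],195,175)
Xt=[[77,50,12],[77,-50,12],[-95,-50,12],[-95,50,12],[0,0,100]]
ps=up([[72,292],[100,490],[653,430],[375,120]],180,160)
Xs=[[-95,50,12],[-95,-50,12],[77,-50,12],[0,0,100]]
def f(q,a=1,b=1):
    M=clampT(*q[:3]); return np.r_[a*(proj(T,tp(M,Xt))-pt).ravel(),b*(proj(S,tp(M,Xs))-ps).ravel()]
for a,b in((1,1),(1,0),(0,1)):
    o=least_squares(f,[593,66,-.1],args=(a,b),x_scale=[1,1,.01]);print(o.x.round(3),np.degrees(o.x[2]).round(2));print(o.fun.reshape(-1,2).round(1).tolist())
E
python3 fit.py
```

```text
[ 6.00489e+02  6.69860e+01 -1.15000e-01] -6.6
[[-0.5, -0.3], [0.5, 0.2], [-0.1, 0.9], [-1.0, 0.5], [-0.2, 1.1], [-0.1, -0.3], [-0.2, 0.7], [1.6, -0.5], [0.8, 0.4]]
[ 6.01994e+02  6.63480e+01 -1.06000e-01] -6.08
[[-0.5, -0.7], [0.5, -0.5], [0.4, 0.3], [-0.5, 0.2], [0.1, 0.5], [0.0, -0.0], [0.0, 0.0], [0.0, -0.0], [0.0, 0.0]]
[ 5.9946e+02  6.7709e+01 -1.2500e-01] -7.15
[[-0.0, -0.0], [0.0, 0.0], [-0.0, 0.0], [-0.0, 0.0], [-0.0, 0.0], [-0.4, -0.6], [-0.9, 0.4], [0.9, -0.3], [0.3, 0.3]]
```

```bash
cat > fit2.py <<'E'
from h import *
from scipy.optimize import least_squares
def avg(n,k=4):
    L=[snap(n) for _ in range(k)]; s=L[0]; s["img"]=np.mean([l["img"] for l in L],0).astype(np.uint8); return s
T=avg("top");S=avg("side")
def edges(s,u,v,w,h):
    im=s["img"][v:v+h,u:u+w].astype(float)
    # saturation-like blue measure, normalised
    m=(im[...,2]-im[...,0])
    return cv2.resize(m.astype(np.float32),None,fx=8,fy=8,interpolation=cv2.INTER_CUBIC)
res={}
for n,s,b in(("top",T,(190,170,66,82)),("side",S,(180,160,90,70))):
    m=edges(s,*b); print(n,np.percentile(m,[5,50,95]))
    k=((m>(35 if n=='top' else 55)).astype(np.uint8))*255
    c=max(cv2.findContours(k,cv2.RETR_EXTERNAL,cv2.CHAIN_APPROX_NONE)[0],key=cv2.contourArea)
    col=cv2.cvtColor(k,cv2.COLOR_GRAY2BGR); cv2.imwrite(f"pics/m_{n}.png",col)
    res[n]=(c.reshape(-1,2)+.5)/8-.5+b[:2]
q=[600.5,67,-.11]
def dist(s,q,A,B,pts,tol):
    a,b=proj(s,tp(clampT(*q),[A,B])); d=(b-a);L=np.hypot(*d);d/=L;nrm=np.array([-d[1],d[0]])
    return (pts-a)@nrm,(pts-a)@d/L
c12=[[77,50,12],[77,-50,12],[-95,-50,12],[-95,50,12]]
c0=[[77,50,0],[77,-50,0],[-95,-50,0],[-95,50,0]]
E_={"top":[(c12[i],c12[(i+1)%4]) for i in range(4)],"side":[(c12[3],c12[2]),(c0[2],c0[1])]}
def run(names):
    q0=q
    sel=[]
    for n in names:
        s={"top":T,"side":S}[n]
        for A,B in E_[n]:
            e,t=dist(s,q0,A,B,res[n],0); k=(abs(e)<2.5)&(t>.1)&(t<.9); sel.append((s,A,B,res[n][k]))
    f=lambda p:np.concatenate([dist(s,p,A,B,P,0)[0]/np.sqrt(max(1,len(P))) for s,A,B,P in sel])
    o=least_squares(f,q0,x_scale=[1,1,.01],loss="soft_l1",f_scale=.05)
    print(names,o.x.round(3),np.degrees(o.x[2]).round(2),[(len(P),round(float(np.mean(dist(s,o.x,A,B,P,0)[0])),2)) for s,A,B,P in sel]);return o.x
if __name__=="__main__":
    a=run(["top"]);run(["side"]);run(["top","side"])
    for n,s in(("top",T),("side",S)):
        b={"top":(190,170,66,82),"side":(180,160,90,70)}[n]
        im=s["img"][b[1]:b[1]+b[3],b[0]:b[0]+b[2],::-1]; im=cv2.resize(im,None,fx=7,fy=7,interpolation=cv2.INTER_CUBIC)
        def dr(P,c):
            p=((proj(s,tp(clampT(*a),P))-b[:2]+.5)*7-.5); cv2.polylines(im,[np.round(p).astype(int)],True,c,1)
        dr(c12,(0,255,255))
        th=np.linspace(0,6.28,40); dr(np.c_[16*np.cos(th),16*np.sin(th),0*th+100],(0,0,255))
        dr(np.c_[16*np.cos(th),16*np.sin(th),0*th+78],(0,0,255))
        dr([[22,17,22],[22,-17,22],[-85,-17,22],[-85,17,22]],(255,0,255))
        dr([[69,17,62],[69,-17,62],[41,-17,62],[41,17,62]],(0,255,0))
        cv2.imwrite(f"pics/ov_{n}.png",im)
E
python3 fit2.py
```

```text
top [ 4.10487182 10.07158279 68.7079998 ]
side [ -2.09588419  16.99870396 100.92596664]
['top'] [ 6.01179e+02  6.64560e+01 -1.13000e-01] -6.45 [(205, 0.72), (354, 0.64), (206, 0.7), (353, 0.64)]
['side'] [ 6.01724e+02  7.62480e+01 -1.13000e-01] -6.48 [(165, -0.0), (2, 0.0)]
['top', 'side'] [ 6.00812e+02  6.66870e+01 -1.10000e-01] -6.28 [(205, 0.6), (354, 0.59), (206, 0.83), (353, 0.69), (165, 0.07), (2, -2.56)]
```

```bash
python3 -c "
import cv2,numpy as np
a=cv2.imread('pics/ov_top.png');b=cv2.imread('pics/m_top.png');
cv2.imwrite('pics/c1.png',np.hstack([a,cv2.resize(b,(330,a.shape[0]))])); print(a.shape)"
```

```text
(574, 462, 3)
```

View pics/c1.png

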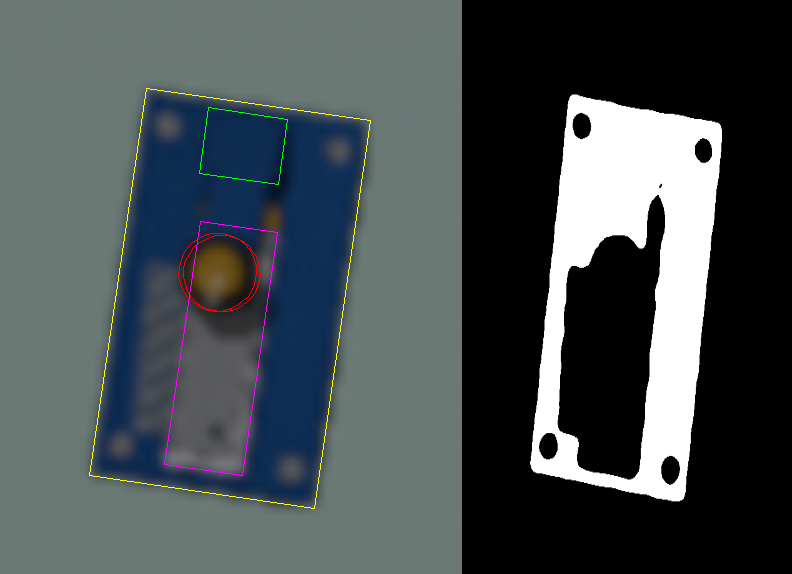

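View pics/ov_side.png

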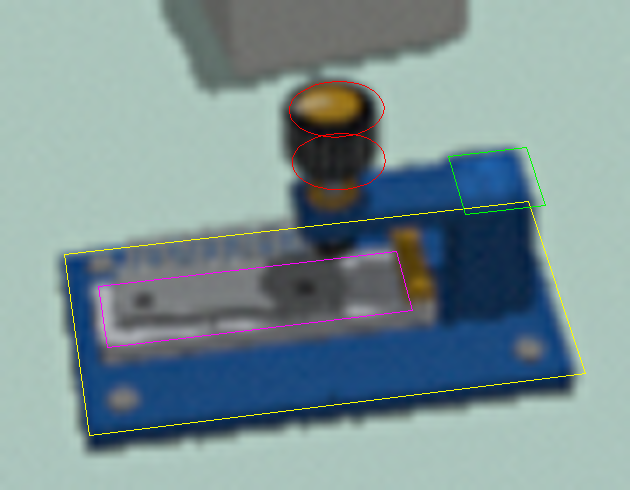

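```bash
R='[0.031,-0.030,0.005]'; python3 -m crank '{"slide":[[0.031,-0.030,0.005],[0.031,-0.030,0.005],[0.031,-0.030,0.005],[0.031,-0.030,0.005],[0.031,-0.030,0.005],[0.031,-0.030,0.005],[0.031,-0.030,0.005],[0.031,-0.030,0.005]],"twist":[0,0,0,0,0,0,0,0]}' 1 30
python3 -m crank '{"slide":[[0.031,-0.030,0.005],[0.031,-0.030,0.005],[0.031,-0.030,0.005],[0.031,-0.030,0.005],[0.031,-0.030,0.005],[0.031,-0.030,0.005],[0.031,-0.030,0.005],[0,0,0]],"twist":[0,0,0,0,0,0,0,0]}'
python3 -m crank '{"slide":[[0,0,0],[0,0,0],[0,0,0],[0,0,0],[0,0,0],[0,0,0],[0,0,0],[0,0,0]],"twist":[-0.147,-0.147,-0.147,-0.147,-0.147,-0.147,-0.147,-0.147]}'
python3 -m crank '{"slide":[[0,0,0],[0,0,0],[0,0,0],[0,0,0],[0,0,0],[0,0,0],[0,0,0],[0,0,0]],"twist":[-0.147,-0.147,-0.147,-0.147,-0.147,-0.147,-0.147,-0.147]}'
```

```text
time: 1.5
tool_pos: [365.5, -239.1, 191.4]
tcp_rot: [180.0, -0.0, 22.0]
ft_force: [0.8, 0.5, -0.0]
finger_gap: -0.3
time: 2.3
tool_pos: [488.1, 39.9, 155.7]
tcp_rot: [-179.9, -0.0, 22.3]
ft_force: [-0.0, -0.7, 0.0]
finger_gap: -0.0
time: 3.1
tool_pos: [487.3, 34.9, 156.5]
tcp_rot: [180.0, 0.0, 89.8]
ft_force: [-0.8, -0.1, 0.0]
finger_gap: -0.2
time: 3.9
tool_pos: [487.2, 34.9, 156.5]
tcp_rot: [-180.0, 0.0, 157.1]
ft_force: [-0.3, 0.7, -0.3]
finger_gap: 0.0
```

```bash
python3 -m crank '{"slide":[[0,0,0],[0,0,0],[-0.008,0.022,0.02],[-0.008,0.022,0.02],[0,0,0.03],[0,0,0.03],[0,0,0],[0,0,0]],"twist":[-0.144,-0.144,0,0,0,0,0,0]}'
python3 - <<'E'
from h import *
print(status.sense()["tool_pos"],status.sense()["tcp_rot"])
s=snap("side");crop(s,"side2",170,120,100,110,7)
p=status.sense()["tool_pos"];print(((proj(s,p)-[170,120]+.5)*7).round())
s=snap("top");crop(s,"top2",180,170,90,110,7);print(((proj(s,p)-[180,170]+.5)*7).round())
E
```

```text
time: 4.7
tool_pos: [507.9, 76.9, 56.5]
tcp_rot: [-180.0, -0.1, 173.3]
ft_force: [-0.6, 0.1, 0.3]
finger_gap: 0.1
[507.89829964  76.92596151  56.47179872] [-1.79979781e+02 -7.69041070e-02  1.73287671e+02]
[[142. 518.]]
[[264. 491.]]
```

View pics/side2.png

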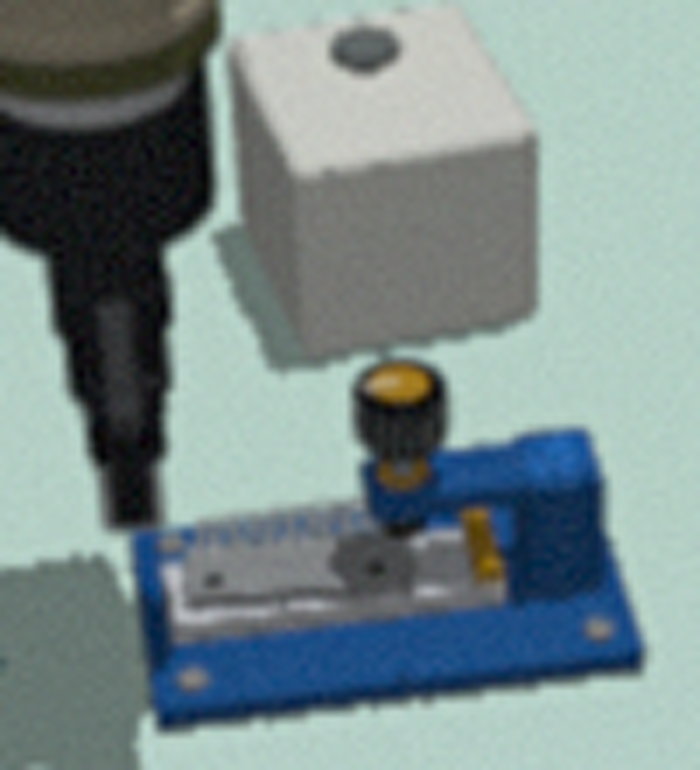

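View pics/top2.png

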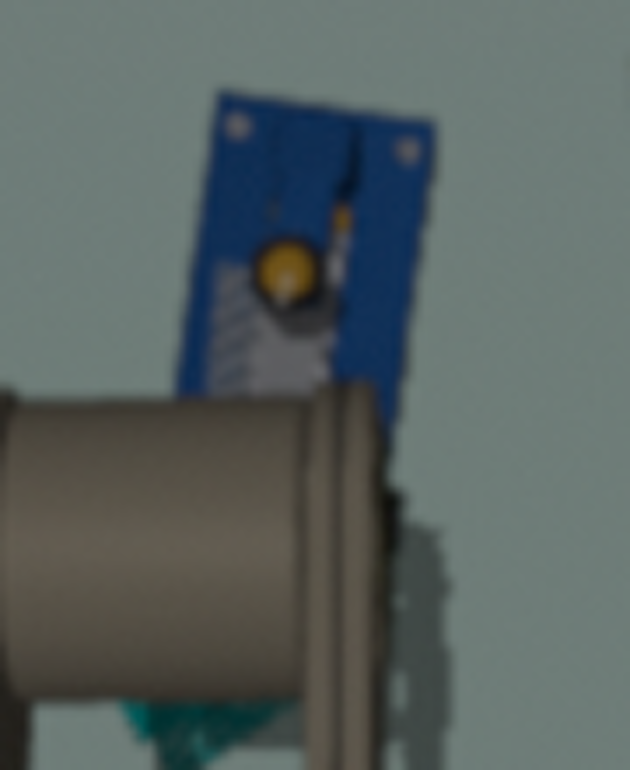

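Side: closed fingertip bottom at about (132,520) in the crop versus (142,518) predicted, so the side camera reads about 2–3 mm short in x. I put the clamp origin at about (602, 67). The tip is short of the comb's near end, and I'm now descending.

```bash
python3 -m crank '{"slide":[[-0.003,0,0.01],[0,0,0.01],[0,0,0.006],[0,0,0.001],[0,0,0]],"twist":[0,0,0,0,0]}'
python3 - <<'E'
from h import *
s=snap("side");crop(s,"side3",170,160,100,75,8)
E
```

```text
time: 5.3
tool_pos: [510.8, 77.0, 28.7]
tcp_rot: [-180.0, -0.1, 173.3]
ft_force: [0.4, 0.1, -0.2]
finger_gap: 0.0
```

View pics/side3.png

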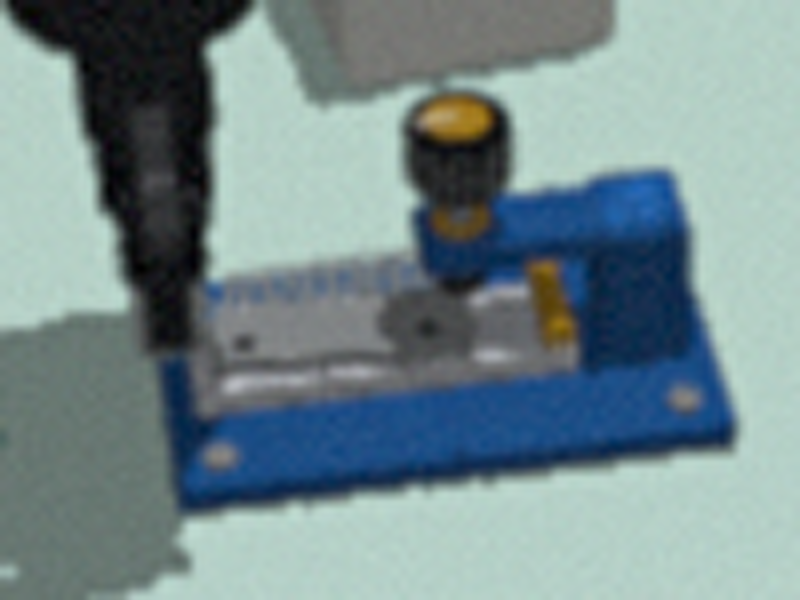

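Fingertip front edge is at about (195,350) in the crop, with the comb's near end at about (212,360), roughly 4–5 mm ahead. I'll move forward 3 mm and feel down for the bed.

```bash
python3 -m crank '{"slide":[[-0.003,0,0.0],[0,0,0.001],[0,0,0.001],[0,0,0]],"twist":[0,0,0,0]}'; for i in 1; do python3 -m crank '{"slide":[[0,0,0.0005],[0,0,0.0005],[0,0,0]],"twist":[0,0,0]}';python3 -m crank '{"slide":[[0,0,0.0005],[0,0,0.0005],[0,0,0]],"twist":[0,0,0]}'; done
```

```text
time: 5.75
tool_pos: [514.2, 76.6, 27.2]
tcp_rot: [-180.0, -0.0, 173.3]
ft_force: [0.2, 0.6, 0.7]
finger_gap: -0.2
time: 6.05
tool_pos: [514.3, 76.7, 26.3]
tcp_rot: [180.0, 0.0, 173.3]
ft_force: [-0.3, -0.1, 1.4]
finger_gap: 0.0
time: 6.35
tool_pos: [514.6, 76.7, 25.9]
tcp_rot: [180.0, 0.0, 173.3]
ft_force: [-3.1, -0.0, 6.9]
finger_gap: -0.0
```

```bash
python3 - <<'E'
from h import *
for i in range(3):
    q=status.sense();print(q["tool_pos"].round(2),q["ft_force"].round(2),q["wrist_torque"].round(3)); s=snap("side")
crop(s,"side4",170,180,64,48,12)
E
```

```text
[514.57  76.68  25.92] [-3.05 -0.01  6.95] [-0.023  0.456 -0.015]
[514.53  76.66  25.9 ] [-3.96 -0.12  5.79] [-0.031  0.417 -0.008]
[514.52  76.65  25.91] [-2.78 -0.73  6.66] [-0.07   0.452 -0.04 ]
```

View pics/side4.png

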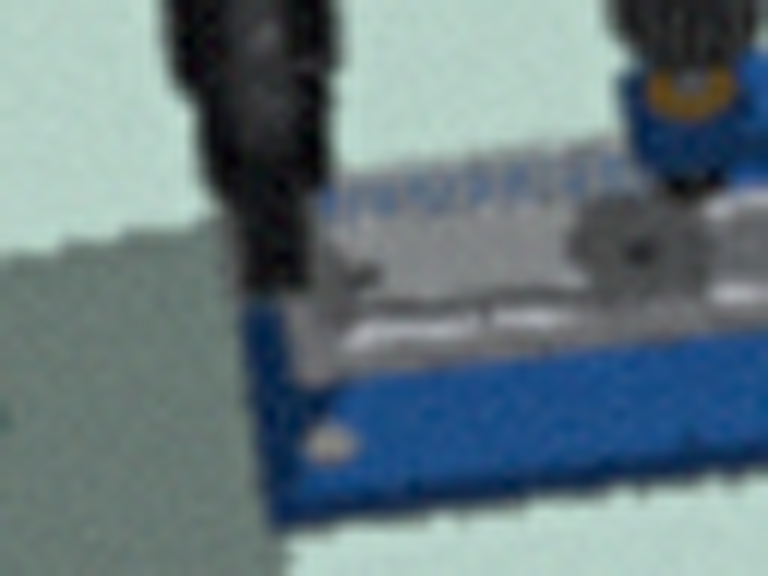

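```bash
python3 -m crank '{"slide":[[0,0,-0.0015],[0.002,0,0],[0,0,0],[0,0,0]],"twist":[0,0,0,0]}';python3 -m crank '{"slide":[[0,0,0.0005],[0,0,0.0005],[0,0,0]],"twist":[0,0,0]}';python3 -m crank '{"slide":[[0,0,0.0005],[0,0,0.0],[0,0,0]],"twist":[0,0,0]}';python3 -m crank '{"slide":[[0,0,0.0005],[0,0,0.0],[0,0,0]],"twist":[0,0,0]}'
```

```text
time: 6.9
tool_pos: [512.1, 76.9, 26.6]
tcp_rot: [-180.0, -0.0, 173.3]
ft_force: [-0.4, -0.8, -0.1]
finger_gap: 0.1
time: 7.2
tool_pos: [512.2, 76.9, 25.6]
tcp_rot: [-180.0, -0.0, 173.3]
ft_force: [0.6, -0.5, -0.4]
finger_gap: -0.0
time: 7.5
tool_pos: [512.3, 76.9, 25.3]
tcp_rot: [-180.0, -0.0, 173.3]
ft_force: [-0.0, 0.5, 0.3]
finger_gap: 0.1
time: 7.8
tool_pos: [512.3, 76.9, 24.8]
tcp_rot: [-180.0, -0.0, 173.3]
ft_force: [-0.4, 0.8, 0.5]
finger_gap: -0.3
```

```bash
python3 -m crank '{"slide":[[0,0,0.0005],[0,0,0.0],[0,0,0]],"twist":[0,0,0]}';python3 -m crank '{"slide":[[0,0,0.0005],[0,0,0.0],[0,0,0]],"twist":[0,0,0]}';python3 -m crank '{"slide":[[0,0,0.0005],[0,0,0.0],[0,0,0]],"twist":[0,0,0]}'
```

```text
time: 8.1
tool_pos: [512.4, 76.9, 24.4]
tcp_rot: [180.0, 0.0, 173.3]
ft_force: [0.0, -0.8, 0.1]
finger_gap: 0.1
time: 8.4
tool_pos: [512.2, 76.9, 23.7]
tcp_rot: [-180.0, -0.0, 173.3]
ft_force: [-0.5, 0.2, 0.9]
finger_gap: 0.2
time: 8.7
tool_pos: [512.3, 76.9, 23.2]
tcp_rot: [-180.0, -0.0, 173.3]
ft_force: [0.5, -0.2, -0.6]
finger_gap: -0.3
```

```bash
python3 -m crank '{"slide":[[0,0,-0.0013],[-0.001,0,0.0],[-0.001,0,0],[0,0,0]],"twist":[0,0,0,0]}';python3 -m crank '{"slide":[[-0.001,0,0],[-0.001,0,0.0],[0,0,0]],"twist":[0,0,0]}';python3 -m crank '{"slide":[[-0.001,0,0],[-0.001,0,0.0],[0,0,0]],"twist":[0,0,0]}'
```

```text
time: 9.1
tool_pos: [514.4, 76.7, 24.7]
tcp_rot: [-180.0, -0.0, 173.3]
ft_force: [-1.1, -0.2, 1.3]
finger_gap: -0.2
time: 9.4
tool_pos: [516.4, 76.4, 24.6]
tcp_rot: [180.0, 0.0, 173.3]
ft_force: [-1.0, 0.0, 1.2]
finger_gap: 0.1
time: 9.7
tool_pos: [518.4, 76.2, 24.6]
tcp_rot: [180.0, 0.0, 173.3]
ft_force: [-0.9, -0.1, 1.4]
finger_gap: 0.3
```

```bash
python3 -m crank '{"slide":[[-0.001,0,0],[-0.001,0,0.0],[-0.001,0,0]],"twist":[0,0,0]}';python3 - <<'E'
from h import *
s=snap("side")
crop(s,"side5",170,180,80,48,9)
E
```

```text
time: 10.0
tool_pos: [521.3, 75.8, 24.6]
tcp_rot: [-180.0, 0.0, 173.3]
ft_force: [-1.7, 0.0, 1.4]
finger_gap: 0.1
```

View pics/side5.png

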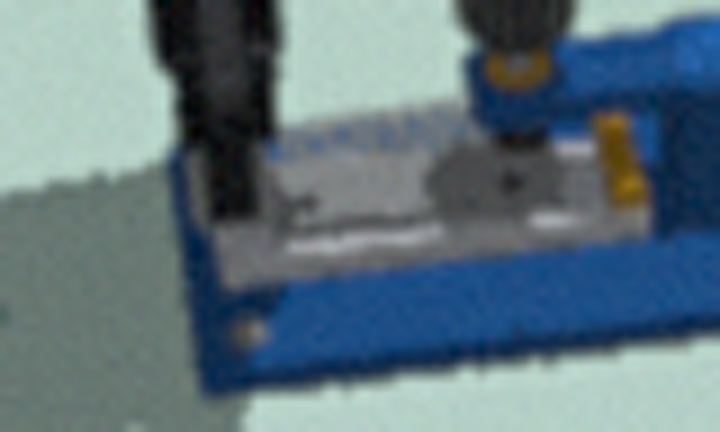

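The comb has moved with the fingertip (hole now at (513,182), tip at (235,210)); about 9 mm remain to the brass stop at x≈600. Continuing.

```bash
python3 -m crank '{"slide":[[-0.001,0,0],[-0.001,0,0.0],[-0.001,0,0],[-0.001,0,0],[-0.001,0,0]],"twist":[0,0,0,0,0]}';python3 -m crank '{"slide":[[-0.001,0,0],[-0.001,0,0.0]],"twist":[0,0]}';python3 -m crank '{"slide":[[-0.0005,0,0],[-0.0005,0,0.0]],"twist":[0,0]}';python3 -m crank '{"slide":[[-0.0005,0,0],[-0.0005,0,0.0]],"twist":[0,0]}'
```

```text
time: 10.55
tool_pos: [526.3, 75.2, 24.6]
tcp_rot: [180.0, 0.0, 173.3]
ft_force: [-1.9, -1.2, 1.4]
finger_gap: -0.3
time: 10.75
tool_pos: [528.3, 75.0, 24.6]
tcp_rot: [-180.0, -0.0, 173.3]
ft_force: [-1.5, 0.2, 1.8]
finger_gap: 0.3
time: 10.95
tool_pos: [529.2, 74.9, 24.6]
tcp_rot: [180.0, -0.0, 173.3]
ft_force: [-2.7, -0.1, 1.8]
finger_gap: 0.2
time: 11.15
tool_pos: [530.2, 74.8, 24.6]
tcp_rot: [180.0, -0.0, 173.3]
ft_force: [-2.4, 0.9, 2.0]
finger_gap: -0.1
```

```bash
python3 -m crank '{"slide":[[-0.0005,0,0],[-0.0005,0,0.0]],"twist":[0,0]}';python3 -m crank '{"slide":[[-0.0005,0,0],[0,0,0.0]],"twist":[0,0]}';python3 -m crank '{"slide":[[-0.0005,0,0],[0,0,0.0]],"twist":[0,0]}';python3 - <<'E'
from h import *
s=snap("side")
crop(s,"side6",170,180,80,48,9)
E
```

```text
time: 11.35
tool_pos: [531.2, 74.7, 24.6]
tcp_rot: [180.0, -0.0, 173.3]
ft_force: [-2.1, -0.5, 1.1]
finger_gap: 0.2
time: 11.55
tool_pos: [531.8, 74.6, 24.6]
tcp_rot: [180.0, 0.0, 173.3]
ft_force: [-1.6, 0.1, 0.5]
finger_gap: 0.1
time: 11.75
tool_pos: [532.3, 74.5, 24.6]
tcp_rot: [180.0, 0.0, 173.3]
ft_force: [-1.5, 0.1, 1.3]
finger_gap: -0.0
```

View pics/side6.png

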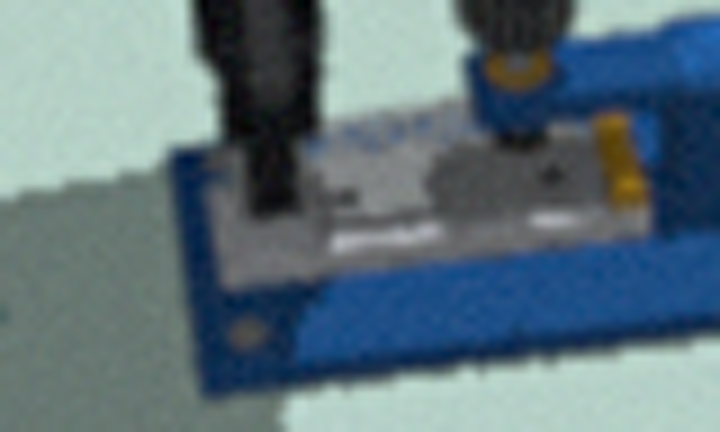

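Comb's far end is now almost at the brass (x≈600, hole at (555,175)). Fine steps until the force rises.

```bash
python3 -m crank '{"slide":[[-0.0005,0,0],[0,0,0.0]],"twist":[0,0]}';python3 -m crank '{"slide":[[-0.0005,0,0],[0,0,0.0]],"twist":[0,0]}';python3 -m crank '{"slide":[[-0.0005,0,0],[0,0,0.0]],"twist":[0,0]}'
```

```text
time: 12.0
tool_pos: [532.4, 74.5, 24.5]
tcp_rot: [-180.0, -0.0, 173.3]
ft_force: [-2.2, 1.1, 3.3]
finger_gap: -0.1
time: 12.2
tool_pos: [532.6, 74.5, 24.5]
tcp_rot: [-180.0, -0.1, 173.3]
ft_force: [-6.3, 0.7, 4.3]
finger_gap: 0.0
time: 12.4
tool_pos: [532.7, 74.5, 24.4]
tcp_rot: [-180.0, -0.1, 173.3]
ft_force: [-7.5, 0.6, 6.7]
finger_gap: -0.2
```

```bash
python3 -m crank '{"slide":[[0.001,0,0],[0.003,0,0],[0.01,0,0],[0,0,-0.03],[0,0,-0.04],[0,0,-0.04],[0.02,-0.02,0],[0,0,0]],"twist":[0,0,0,0,0,0,0,0]}' 0.3;python3 - <<'E'
from h import *
s=snap("side")
crop(s,"side7",180,160,90,60,8)
s=snap("top")
crop(s,"top7",190,170,64,72,8)
E
```

```text
time: 13.2
tool_pos: [496.7, 57.5, 135.7]
tcp_rot: [-180.0, 0.1, 173.3]
ft_force: [0.5, 0.2, -0.1]
finger_gap: 59.5
```

View pics/side7.png

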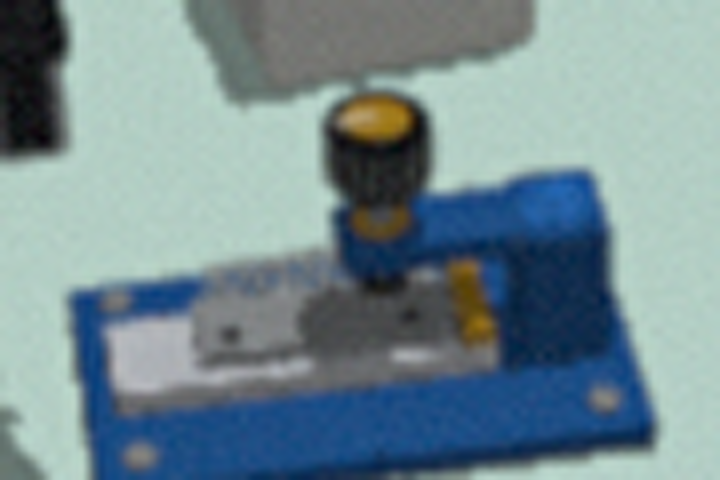

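View pics/top7.png

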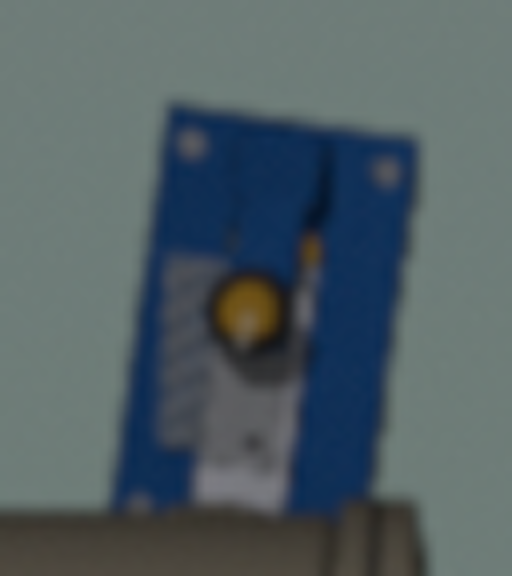

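Side: comb end meets the brass at (455,300), holes at (230,333) and (410,315). Top: teeth edge parallel to base. I'll check numerically using the holes.

```bash
python3 - <<'E'
from h import *
s=snap("side")
up=lambda p:(np.array(p,float)+.5)/8-.5+[180,160]
P=atz(s,up([[230,333],[410,315]]),28);d=P[1]-P[0];print(P.round(1),np.hypot(*d[:2]),np.arctan2(d[1],d[0]))
B=atz(s,up([[118,412],[497,367]]),12);d=B[1]-B[0];print(np.arctan2(d[1],d[0]))
C=atz(s,up([[98,508],[655,445]]),0);d=C[1]-C[0];print(np.arctan2(d[1],d[0]))
C=atz(s,up([[98,490],[653,430]]),12);d=C[1]-C[0];print(np.arctan2(d[1],d[0]))
E=atz(s,up([[205,363],[395,338]]),23);d=E[1]-E[0];print(E,np.arctan2(d[1],d[0]))
E
```

```text
[[551.5  72.   28. ]
 [606.5  64.2  28. ]] 55.56083736348804 -0.1407528144645378
-0.11565416578695871
-0.13005194279612353
-0.13654064610776903
[[541.97550673  66.11818069  23.        ]
 [600.57510134  60.64635548  23.        ]] -0.0931065251808279
```

```bash
python3 - <<'E'
from h import *
s=snap("side");t=snap("top")
print(atz(s,(np.array([[377,120]])+.5)/8-.5+[180,160],100),atz(t,(np.array([[249,310]])+.5)/8-.5+[190,170],100))
for n,c,(u,v,w,h) in(("s",s,(215,165,25,22)),("t",t,(210,200,24,24))):
    im=c["img"][v:v+h,u:u+w].astype(float); m=np.clip(im[...,0]-im[...,2]-(35 if n=="s" else 25),0,60); 
    if n=="s": m[12:]=0
    yy,xx=np.mgrid[:h,:w]; p=[(m*xx).sum()/m.sum()+u,(m*yy).sum()/m.sum()+v];print(n,p,atz(c,[p],100))
E
```

```text
[[599.58902443  69.07046143 100.        ]] [[601.41108814  66.21924451 100.        ]]
s [np.float64(226.94725625998933), np.float64(174.19126265316996)] [[600.56764293  70.34183753 100.        ]]
t [np.float64(220.69925213675214), np.float64(207.8525641025641)] [[602.73282967  66.22902755 100.        ]]
```

```bash
python3 -m crank '{"slide":[[-0.035,0.007,0],[-0.034,0.007,0],[-0.034,0.0077,0],[0,0,0.01],[0,0,0],[0,0,0]],"twist":[0,0,0,0,0,0]}';python3 - <<'E'
from h import *
s=snap("side")
crop(s,"side8",180,120,80,70,8)
p=status.sense()["tool_pos"];print(p,status.sense()["joint_pos"],((proj(s,p)-[180,120]+.5)*8).round())
E
```

```text
time: 14.05
tool_pos: [601.1, 68.2, 123.2]
tcp_rot: [-180.0, -0.2, 173.3]
ft_force: [0.1, -0.3, -0.0]
finger_gap: 59.9
[601.43228673  68.18972031 124.0374407 ] [ 1.61532641e+00  1.25360496e+01  9.10161265e+01  1.42601721e-03
  7.65351433e+01 -8.17054640e+01] [[382. 374.]]
```

View pics/side8.png

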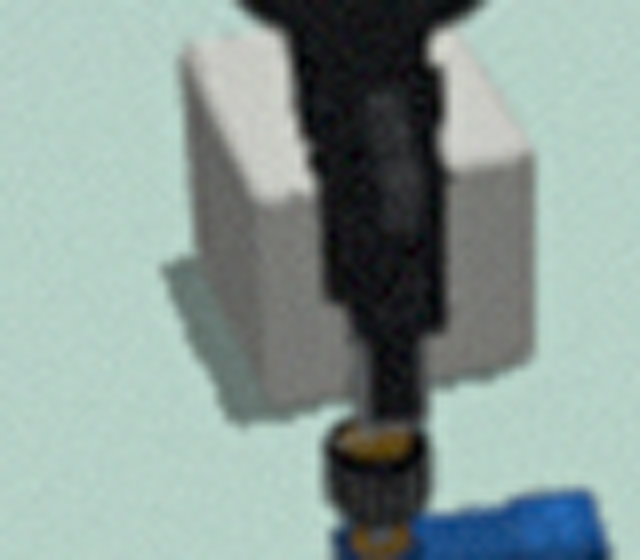

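Side: fingers stand over the knob (tip ~ (397,425), knob ~ (378,460) in the crop). Allowing for the finger's depth and the camera bias, the knob is about 1 mm further +x. Correcting, then descending around it.

```bash
python3 -m crank '{"slide":[[-0.001,-0.0007,0.01],[0,0,0.01],[0,0,0.008],[0,0,0.008],[0,0,0.007],[0,0,0]],"twist":[0,0,0,0,0,0]}'; python3 -m crank '{"slide":[[0,0,0],[0,0,0],[0,0,0]],"twist":[0,0,0]}' 0.5 20; python3 -m crank '{"slide":[[0,0,0],[0,0,0]],"twist":[0,0]}' 0.55 20;python3 -m crank '{"slide":[[0,0,0],[0,0,0]],"twist":[0,0]}' 0.58 20
```

```text
time: 14.7
tool_pos: [602.3, 67.2, 79.9]
tcp_rot: [-180.0, -0.1, 173.3]
ft_force: [0.6, 0.9, 0.2]
finger_gap: 59.7
time: 15.0
tool_pos: [603.8, 67.2, 82.2]
tcp_rot: [180.0, 0.1, 173.3]
ft_force: [0.3, 0.7, -0.1]
finger_gap: 42.5
time: 15.2
tool_pos: [603.5, 67.2, 81.9]
tcp_rot: [180.0, 0.0, 173.3]
ft_force: [0.4, 0.1, -0.1]
finger_gap: 38.8
time: 15.4
tool_pos: [603.3, 67.2, 81.6]
tcp_rot: [-180.0, 0.0, 173.3]
ft_force: [0.8, -0.2, 0.7]
finger_gap: 36.1
```

```bash
python3 -m crank '{"slide":[[0,0,0],[0,0,0]],"twist":[0,0]}' 0.60 20;python3 -m crank '{"slide":[[0,0,0],[0,0,0]],"twist":[0,0]}' 0.615 20;python3 -m crank '{"slide":[[0,0,0],[0,0,0]],"twist":[0,0]}' 0.63 20
```

```text
time: 15.6
tool_pos: [603.3, 67.2, 81.6]
tcp_rot: [-180.0, -0.0, 173.3]
ft_force: [0.1, 0.0, -0.2]
finger_gap: 33.9
time: 15.8
tool_pos: [603.4, 67.5, 81.7]
tcp_rot: [180.0, 0.0, 173.3]
ft_force: [-0.6, 2.0, 1.5]
finger_gap: 32.7
time: 16.0
tool_pos: [603.4, 67.7, 81.8]
tcp_rot: [180.0, 0.0, 173.3]
ft_force: [-0.0, 3.9, 2.0]
finger_gap: 31.5
```

```bash
python3 -m crank '{"slide":[[0.001,0.0008,0],[0,0,0],[0,0,0]],"twist":[0,0,0]}' 0.62 20;python3 -m crank '{"slide":[[0,0,0],[0,0,0],[0,0,0]],"twist":[0,0,0]}' 0.8 50; python3 -c "
from h import *
q=status.sense();print(q['wrist_torque'],q['joint_pos'][5])"
```

```text
time: 16.3
tool_pos: [602.2, 67.9, 81.4]
tcp_rot: [-180.0, -0.0, 173.3]
ft_force: [-0.6, 0.6, -0.6]
finger_gap: 32.3
time: 16.6
tool_pos: [602.4, 68.1, 81.7]
tcp_rot: [-180.0, -0.0, 173.3]
ft_force: [-2.0, 0.7, 2.7]
finger_gap: 30.3
[ 0.08428033  0.3009816  -0.02153493] -81.70121603694345
```

```bash
cat > q.py <<'E'
from h import *
a=status.sense();t=a['wrist_torque'];f=a['ft_force'];p=a['tool_pos']
print("  T",t.round(3),"F",f.round(1),"p",p.round(2),"yaw",round(a['tcp_rot'][2],2),"gap",round(a['finger_gap'],1),"Tz@tcp?",a['joint_efforts'][5].round(3))
E
python3 -m crank '{"slide":[[0,0,0.0005],[0,0,0.0005],[0,0,0.0005]],"twist":[0.1,0.1,0.1]}'; python3 q.py;python3 -m crank '{"slide":[[0,0,0.0005],[0,0,0.0005],[0,0,0.0005]],"twist":[0.1,0.1,0.1]}'; python3 q.py
```

```text
time: 16.9
tool_pos: [602.3, 67.7, 80.2]
tcp_rot: [-180.0, -0.0, 155.9]
ft_force: [-2.6, -0.1, 3.5]
finger_gap: 30.0
  T [-0.266  0.546  0.092] F [-2.6 -0.1  3.5] p [602.26  67.71  80.2 ] yaw 155.89 gap 30.0 Tz@tcp? -1.969
time: 17.2
tool_pos: [602.0, 67.4, 78.7]
tcp_rot: [-179.9, 0.0, 138.7]
ft_force: [-3.3, -2.9, 5.8]
finger_gap: 29.9
  T [-0.467  0.728  0.135] F [-3.3 -2.9  5.8] p [602.04  67.37  78.68] yaw 138.69 gap 29.9 Tz@tcp? -1.963
```

```bash
python3 -m crank '{"slide":[[0,0,0.0003],[0,0,0.0003],[0,0,0.0004]],"twist":[0.1,0.1,0.1]}'; python3 q.py;python3 -m crank '{"slide":[[0,0,0.0005],[0,0,0.0005],[0,0,0.0005]],"twist":[0.1,0.1,0.1]}'; python3 q.py
python3 - <<'E'
from h import *
s=snap("side");crop(s,"side9",180,140,90,75,8)
E
```

```text
time: 17.5
tool_pos: [601.7, 67.2, 77.2]
tcp_rot: [-179.9, 0.0, 121.5]
ft_force: [-4.3, -2.6, 3.8]
finger_gap: 30.0
  T [-0.63   0.755  0.123] F [-4.3 -2.6  3.8] p [601.67  67.15  77.21] yaw 121.5 gap 30.0 Tz@tcp? -1.95
time: 17.8
tool_pos: [601.3, 67.1, 75.7]
tcp_rot: [-179.8, 0.1, 104.3]
ft_force: [-5.1, -3.8, 5.0]
finger_gap: 30.5
  T [-0.71   1.138  0.201] F [-5.1 -3.8  5. ] p [601.34  67.06  75.68] yaw 104.31 gap 30.5 Tz@tcp? -1.957
```

View pics/side9.png

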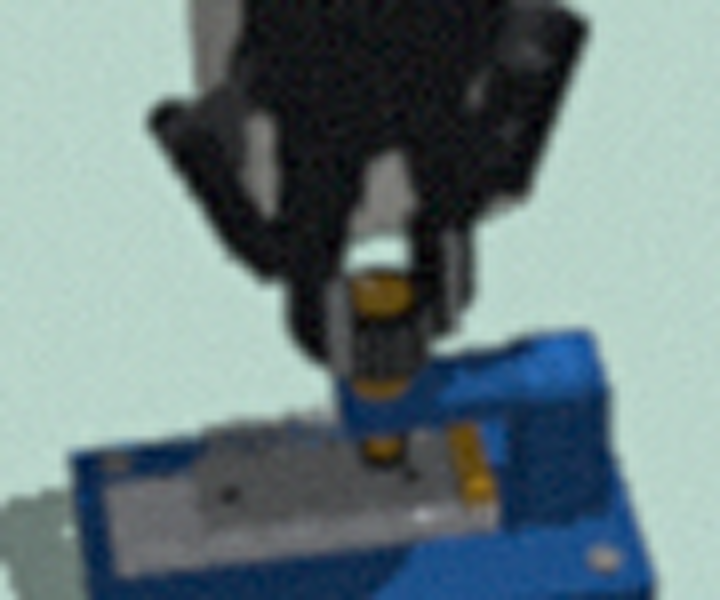

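Side: the knob is gripped and has sunk; the foot is at about (385,450), nearing the comb. Relaxing the sideways force a bit and going on in smaller calls.

```bash
python3 -m crank '{"slide":[[-0.0003,-0.0008,0.0004],[0,0,0.0005]],"twist":[0.1,0.1]}'; python3 q.py;python3 -m crank '{"slide":[[0,0,0.0005],[0,0,0]],"twist":[0.1,0]}'; python3 q.py;python3 -m crank '{"slide":[[0,0,0.0005]],"twist":[0.1]}'; python3 q.py
```

```text
time: 18.05
tool_pos: [601.0, 66.9, 74.7]
tcp_rot: [-179.9, 0.1, 92.9]
ft_force: [-2.7, -2.5, 3.0]
finger_gap: 30.3
  T [-0.386  0.687  0.125] F [-2.7 -2.5  3. ] p [600.96  66.92  74.75] yaw 92.87 gap 30.3 Tz@tcp? -2.092
time: 18.25
tool_pos: [600.8, 67.0, 74.2]
tcp_rot: [-179.9, 0.1, 87.3]
ft_force: [-5.0, -3.5, 1.7]
finger_gap: 30.2
  T [-0.501  0.822 -0.151] F [-5.  -3.5  1.7] p [600.84  66.96  74.21] yaw 87.25 gap 30.2 Tz@tcp? 1.824
time: 18.35
tool_pos: [600.7, 67.0, 73.7]
tcp_rot: [-179.9, 0.1, 81.7]
ft_force: [-5.6, -2.5, 3.7]
finger_gap: 30.2
  T [-0.484  1.037  0.099] F [-5.6 -2.5  3.7] p [600.74  66.98  73.75] yaw 81.74 gap 30.2 Tz@tcp? -3.39
```

```bash
python3 -m crank '{"slide":[[-0.0002,-0.0007,0.0002],[0,0,0.0002]],"twist":[0.04,0.04]}' >/dev/null; python3 q.py;python3 -m crank '{"slide":[[0,0,0.0002],[0,0,0.0002]],"twist":[0.04,0.04]}'>/dev/null; python3 q.py;python3 -m crank '{"slide":[[0,0,0.0002],[0,0,0.0002]],"twist":[0.04,0.04]}'>/dev/null; python3 q.py
```

```text
T [-0.408  0.531  0.164] F [-2.5 -2.   3.2] p [600.52  66.96  73.42] yaw 77.11 gap 30.3 Tz@tcp? -0.604
  T [-0.436  0.664  0.148] F [-2.8 -2.2  2.1] p [600.43  67.01  73.01] yaw 72.53 gap 30.1 Tz@tcp? -0.696
  T [-0.269  0.76   0.145] F [-4.1 -1.8  2.4] p [600.34  67.05  72.6 ] yaw 67.95 gap 30.1 Tz@tcp? -0.698
```

```bash
python3 - <<'E'
from h import *
s=snap("side");crop(s,"side10",205,170,50,45,14)
E
```

```text
(no output)
```

View pics/side10.png

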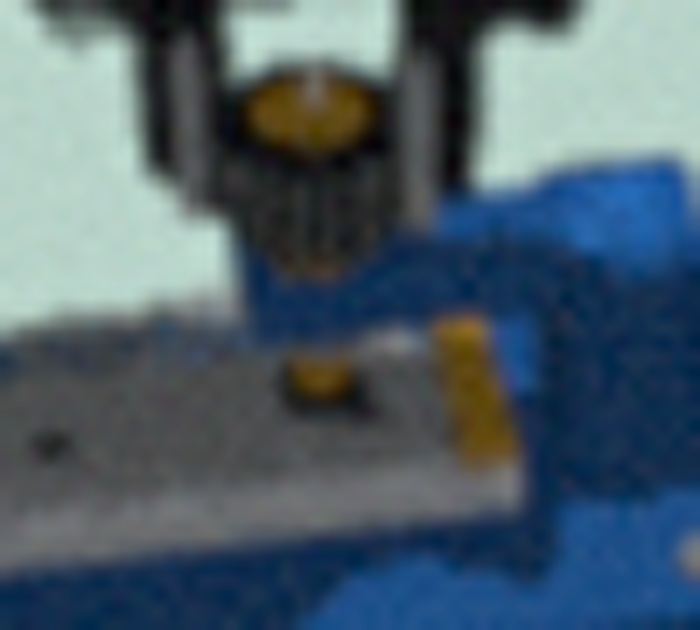

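Side: black pad at (325,395) looks just above or near the comb (already over the second hole). No force rise yet (torque 0.15, Fz about 2.5). Continuing finely.

```bash
python3 -m crank '{"slide":[[0,0,0.0002],[0,0,0.0002]],"twist":[0.04,0.04]}' >/dev/null; python3 q.py;python3 -m crank '{"slide":[[0,0,0.0002]],"twist":[0.04]}'>/dev/null; python3 q.py;python3 -m crank '{"slide":[[0,0,0.0002]],"twist":[0.04]}'>/dev/null; python3 q.py;python3 -m crank '{"slide":[[0,0,0.0002]],"twist":[0.04]}'>/dev/null; python3 q.py
```

```text
T [-0.345  0.852  0.178] F [-3.7 -2.3  2.4] p [600.26  67.1   72.19] yaw 63.39 gap 30.1 Tz@tcp? -0.748
  T [-0.329  0.893  0.162] F [-5.4 -1.8  2.3] p [600.21  67.13  71.98] yaw 61.09 gap 30.5 Tz@tcp? -0.702
  T [-0.343  0.881  0.122] F [-4.8 -1.9  2.4] p [600.19  67.17  71.78] yaw 58.8 gap 30.1 Tz@tcp? -0.7
  T [-0.325  0.943  0.145] F [-5.5 -1.8  3. ] p [600.13  67.21  71.55] yaw 56.51 gap 30.1 Tz@tcp? -0.7
```

```bash
python3 -m crank '{"slide":[[0,0,0.0002]],"twist":[0.04]}' >/dev/null; python3 q.py;python3 -m crank '{"slide":[[0,0,0.0002]],"twist":[0.04]}'>/dev/null; python3 q.py;python3 -m crank '{"slide":[[0,0,0.0002]],"twist":[0.04]}'>/dev/null; python3 q.py
```

```text
T [-0.221  0.989  0.118] F [-5.9 -1.   2.9] p [600.09  67.2   71.38] yaw 54.22 gap 30.2 Tz@tcp? -0.701
  T [-0.24   0.973  0.17 ] F [-5.  -2.1  2.8] p [600.06  67.26  71.15] yaw 51.93 gap 30.5 Tz@tcp? -0.701
  T [-0.21   0.99   0.143] F [-5.1 -1.9  3.7] p [600.02  67.29  70.95] yaw 49.64 gap 30.1 Tz@tcp? -0.703
```

```bash
python3 -m crank '{"slide":[[-0.0006,-0.0003,0.0002]],"twist":[0.04]}' >/dev/null; python3 q.py;python3 -m crank '{"slide":[[0,0,0.0002]],"twist":[0.04]}'>/dev/null; python3 q.py;python3 -m crank '{"slide":[[0,0,0.0002]],"twist":[0.04]}'>/dev/null; python3 q.py
```

```text
T [0.071 0.369 0.187] F [-1.7  0.2  1.1] p [599.78  67.2   70.83] yaw 47.34 gap 30.3 Tz@tcp? -0.676
  T [-0.05   0.604  0.15 ] F [-4.1 -0.2  1.3] p [599.84  67.29  70.62] yaw 45.05 gap 30.2 Tz@tcp? -0.701
  T [-0.003  0.732  0.16 ] F [-3.3  0.2  2.8] p [599.78  67.33  70.42] yaw 42.77 gap 30.3 Tz@tcp? -0.692
```

```bash
python3 - <<'E'
from h import *
s=snap("side");crop(s,"side11",205,170,50,45,14)
E
```

```text
(no output)
```

View pics/side11.png

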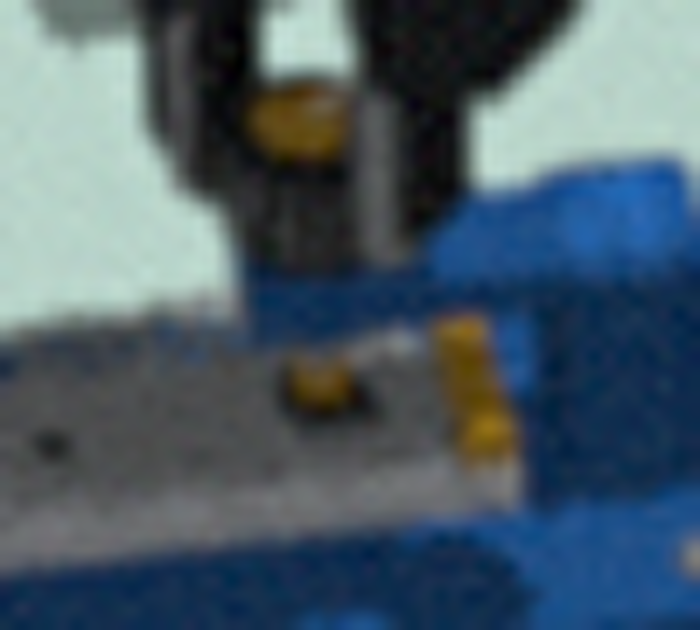

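```bash
python3 -m crank '{"slide":[[0,0,0.0002]],"twist":[0.04]}' >/dev/null; python3 q.py;python3 -m crank '{"slide":[[0,0,0.0002]],"twist":[0.04]}'>/dev/null; python3 q.py;python3 -m crank '{"slide":[[0,0,0.0002]],"twist":[0.04]}'>/dev/null; python3 q.py
```

```text
T [0.046 0.762 0.165] F [-4.8  0.3  2.5] p [599.79  67.36  70.28] yaw 40.55 gap 30.2 Tz@tcp? -1.081
  T [0.059 0.851 0.172] F [-4.7  0.6  2.3] p [599.76  67.42  70.09] yaw 38.2 gap 30.3 Tz@tcp? -0.714
  T [0.105 0.931 0.182] F [-4.5  0.3  3.4] p [599.76  67.46  69.96] yaw 35.91 gap 30.0 Tz@tcp? -0.654
```

```bash
python3 -m crank '{"slide":[[0,0,0.00015]],"twist":[0.03]}' >/dev/null; python3 q.py;python3 -m crank '{"slide":[[0,0,0.00015]],"twist":[0.03]}'>/dev/null; python3 q.py
```

```text
T [0.13  0.918 0.208] F [-5.3  0.   4.1] p [599.69  67.48  69.77] yaw 34.19 gap 29.8 Tz@tcp? -0.277
  T [0.155 0.989 0.223] F [-5.7  0.3  4.2] p [599.7   67.57  69.68] yaw 32.49 gap 30.5 Tz@tcp? -0.407
```

Torque has climbed from 0.15 to about 0.22 N m at the expected 0.05 per 0.1 rad, with contact at about 2.31 rad and 2.46 now. That means roughly 12–14 N. Pausing to check.

```bash
python3 -m crank '{"slide":[[0,0,0]],"twist":[0]}' >/dev/null; python3 q.py;python3 -m crank '{"slide":[[0,0,0]],"twist":[0]}'>/dev/null; python3 q.py;python3 -m crank '{"slide":[[0,0,0]],"twist":[0]}'>/dev/null; python3 q.py
```

```text
T [0.139 0.939 0.106] F [-5.7  1.   3.6] p [599.66  67.55  69.66] yaw 32.5 gap 30.0 Tz@tcp? 0.589
  T [0.14  0.93  0.092] F [-4.7  0.9  3.2] p [599.68  67.5   69.67] yaw 32.55 gap 30.2 Tz@tcp? 0.112
  T [0.166 0.953 0.049] F [-4.8  0.4  3.9] p [599.73  67.51  69.69] yaw 32.55 gap 30.1 Tz@tcp? 0.069
```

```bash
python3 -m crank '{"slide":[[0,0,0],[0,0,0]],"twist":[0,0]}' 0.57; python3 -m crank '{"slide":[[0,0,0],[0,0,0],[0,0,0]],"twist":[0,0,0]}' 0.35; python3 q.py; python3 -m crank '{"slide":[[0,0,-0.01],[0,0,-0.02],[0,0,-0.03],[0,0,-0.04],[0,0,-0.04],[0,0,0]],"twist":[0,0,0,0,0,0]}'; python3 q.py
```

```text
time: 21.15
tool_pos: [600.8, 67.3, 69.9]
tcp_rot: [180.0, -0.1, 32.5]
ft_force: [-1.1, 0.5, 0.1]
finger_gap: 37.1
time: 21.45
tool_pos: [600.6, 67.2, 70.0]
tcp_rot: [180.0, -0.0, 32.4]
ft_force: [0.0, 0.3, -0.8]
finger_gap: 55.6
  T [-0.041 -0.006 -0.029] F [ 0.   0.3 -0.8] p [600.56  67.24  69.98] yaw 32.38 gap 55.6 Tz@tcp? -0.011
time: 22.05
tool_pos: [604.2, 67.4, 218.8]
tcp_rot: [179.6, -0.6, 32.4]
ft_force: [1.2, -1.0, 0.7]
finger_gap: 55.1
  T [ 0.009 -0.009  0.013] F [ 1.2 -1.   0.7] p [604.23  67.41 218.85] yaw 32.37 gap 55.1 Tz@tcp? 0.002
```

```bash
python3 -m crank '{"slide":[[-0.04,0.009,0],[-0.04,0.009,0],[-0.04,0.009,0],[-0.04,0.009,0],[-0.04,0.009,0],[0,0,0],[0,0,0]],"twist":[0,0,0,0,0,0,0]}';python3 - <<'E'
from h import *
s=snap("side");crop(s,"side12",180,160,90,65,8);cv2.imwrite("pics/sideF.png",s["img"][:,:,::-1])
t=snap("top");crop(t,"top12",190,170,64,72,8)
up=lambda p:(np.array(p,float)+.5)/8-.5+[180,160]
E
```

```text
time: 22.75
tool_pos: [455.4, -78.4, 210.6]
tcp_rot: [179.9, -0.1, 32.2]
ft_force: [0.4, 0.5, -0.4]
finger_gap: 55.7
```

View pics/side12.png

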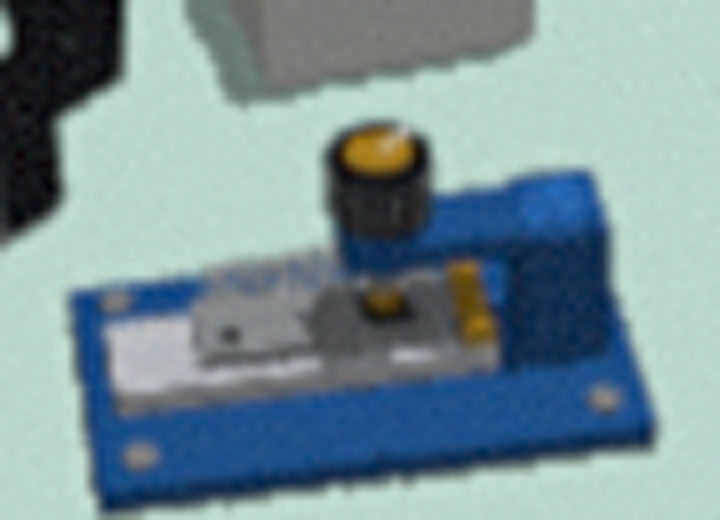

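View pics/sideF.png

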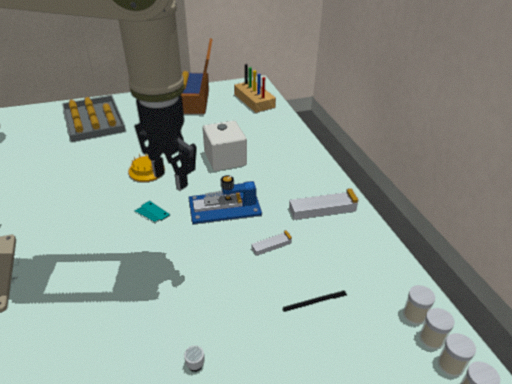

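View pics/top12.png

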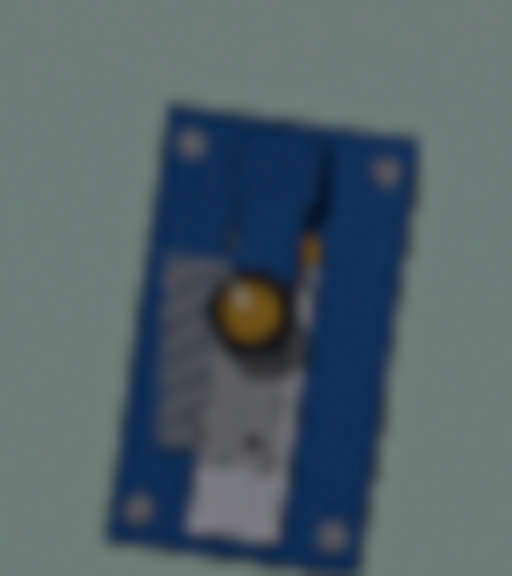

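Final views: side shows the knob lowered (cap at (378,152), was 120) and the foot on the comb at (383,308). The comb's end is at the brass (460,300), it is still parallel to the bed, and the bystanders are where they were. Handing in.

```bash
python3 -c "
from bench import hand_in
print(hand_in())"
```

```text
the job is handed in; nothing more can be done
None
```

I pushed the comb home against the brass stop, screwed the knob down about 2.46 rad until the foot held it, then let go and handed in at about 23 s. No verdict was reported.

- **Push:** the comb stalled at the stop with about 7.5 N along the push and 6.7 N upward on the fingertip. While feeling for the bed I touched the comb's near edge with about 7 N.
- **Square:** the last pictures show its end at the brass. Before clamping, lines measured on the comb and the clamp agreed to about 0.03 rad. The pictures are coarse, so that is good to only a few hundredths of a radian.
- **Clamping force:** I estimate 12–14 N, from knob torque rising from 0.15 to about 0.22 N m at the expected rate after contact at about 2.31 rad. With sensor noise this is good to about ±4 N, and I could not measure it directly after letting go.
- **Disagreement:** the side camera reads about 11 mm of knob sink where 12.3 mm was expected, which is within about half a pixel. It also reads roughly 3 mm short in x, so I used the top camera and touch for position.
- **Other things:** the bystanders looked unmoved in the final side view, and the robot touched nothing at hand-in.

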